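# Press an exhibit label home in its lock rail

### The job

Fit the exhibit label holder with the orange band into the empty label rail at the edge of the model railway. First slide that rail's red lock grip all the way to its open end stop, then push the holder's tongue in under the clear lip, over the rail's base, until both shoulders are hard up against the rail. A spring strip pushes it back out, so keep it pressed fully home and finish while still gripping or pressing it there, so that I can close the lock; leave the other things on the ledge where they are.

Things in the scene. Friction and masses are not known exactly. Their poses are not given: they have to be found in the camera images.
- holder: Label holder to fit (60 g, loose): black, ORANGE band on the faces and top of its label plate. Origin: underside, below the plate's middle; x points along the foot to the tongue's tip, y along the plate, z up. Plate: x -5 to 5 mm, 60 mm wide, 62 mm high; grip it across its width or thickness. Foot: 6 mm thick, 76 mm wide, x -5 to 39 mm; its front corners at x = 39 are the shoulders.
- tongue_tip (a point): Middle of the holder's tongue tip, on its underside: x = 71 mm, y = 0, z = 0 in the holder's frame. The tongue, 6 mm thick and 56 mm wide, runs from the shoulders (x = 39) to here; its last 4 mm are 50 mm wide; a notch on each side at x 49 to 59 mm takes the lock bolt.
- spare: A bystander: the same kind of holder, loose, with a GREEN band. Leave it alone. Axes as holder.
- rail: The EMPTY label rail, fixed, aluminium on a grey base, 210 mm long along its y. Origin on the ledge (z = 0) under the middle of the lip's front edge; x is the direction in which the holder is pushed in, away from the robot; z up. Base: flat top 14 mm above the ledge, x -34 to 50 mm; x -34 to 0 is an open apron on which the tongue can be laid. Clear lip over x 0 to 50 mm, top at z = 29 mm.
- slot_mouth (a point): Middle of the slot's mouth at the level of the base: x = 0, y = 0, z = 14 mm in the rail's frame. The slot is 60 mm wide (y -30 to 30), 9 mm high (z 14 to 23 mm). Holder axes go parallel to the rail's. Home: shoulders on the rail's front face x = 0, tongue 32 mm deep. Unless open, the lock's bolt sticks into the slot from its +y side at x 12 to 20 mm and stops the tongue.
- rail_strip (a joint): Travel in m of the yellow spring strip inside the empty rail's slot, 0 at rest. The tongue's tip meets it 25 mm deep; it then pushes back with about 2 N, rising to 4 N at 0.007, where the holder is home on its shoulders. Let go, the holder is pushed out again by about 7 mm.
- lock_grip (a point): On the axis of the empty rail's red lock grip, 54 mm above the ledge. The grip is an upright block, 16 by 16 mm, 34 to 64 mm above the ledge, on a 22 by 24 mm flange (30 to 34 mm); it stands at x = 16 mm, y = 50 mm + lock travel in the rail's frame, and moves along the rail's +y to open. Rail top around it: 29 mm above the ledge.
- rail_lock (a joint): Travel of the lock in m: 0 is locked, 0.035 is fully open, at its end stop. About 2 N moves it; it stays where it is left.
- fitted_rail: A second, identical label rail, fixed, already filled and locked (holder with a BLUE band, its plate 76 mm high over the ledge at x = -39 mm; red grip); origin and axes as rail. Nothing to do there.
- wagon: A bystander: loose grey open goods wagon, 224 by 87 mm, 81 mm high, on the left-hand siding track, origin under its middle, at the wheels' underside.
- track_piece: A bystander: loose piece of track, 150 by 78 mm, 18 mm high, origin under its middle.
- lamp_post: A bystander: loose model lamp post, 141 mm high, foot 48 mm across, origin under its foot.
- screwdriver: A bystander: loose yellow-handled screwdriver, 170 mm long, lying on the ledge.
- paint_jar: A bystander: small loose paint jar with a blue cap, 38 mm across, 55 mm high, origin under its middle.
- mug: A bystander: loose white mug, 80 mm across, 90 mm high, origin under its middle.
Not all that is in view belongs to the job. What is shaped like the holder but purple is not meant.

How it is judged:
By the outcome, as a careful person would: the job done as asked, in the order asked, and still so for the second after the job is handed in, while the arm keeps its last pose, push and grip.
It also fails if it takes over 48 s, if anything falls off the work surface, if the arm or the gripper's body presses on something with over 40 N, if the wrist force passes 120 N, or if a joint passes its speed limit or range.

### The arm

A 6-joint arm with a two-finger parallel gripper is mounted at the origin on the work surface. World frame = base frame: x ahead of the robot, y to its left, z up, the work surface at z = 0. Lengths are in m, angles in rad, forces in N, time in s.
With the tool pointing down it reaches from about 0.35 to 0.85 m from the base axis. Payload 8.1 kg.
Tool frame: the origin (TCP) lies at the very end of the fingers, on their centre line; the grasp point (between the pads) lies robot.grasp_offset behind it (robot.grasp_offset is the distance from the TCP to the grasp point, in m); z points along the fingers, y is the line along which they close (so a half turn about z gives the same grasp; the last joint's range is limited). The gripper opens to 85 mm and grips with 20 to 120 N. Pads are 22 mm wide; open, the fingers measure 114 mm over their backs; the gripper's body (76 mm by 85 mm) begins 54 mm behind the grasp point. The pads swing forward as they close: fully open they stand 13 mm farther back than shut.
Start: joints at [-0.085, 0.13, 1.488, -0, 1.523, -0.085], TCP at [0.6, 0, 0.231] pointing down, gripper open.
Joint ranges: [-2.96, 2.96], [-0.89, 2.26], [0.02, 2.5], [-1.34, 4.48], [0, 2.73], [-2.66, 2.66]. Speed limits (rad/s): [2.39, 2.39, 2.79, 3.14, 3.14, 3.14].

### API

Orientations are given as a unit quaternion [x, y, z, w].
In Python, from workcell import monitor, cams, job, spotter, robot gives the robot as it stands.
- The arm moves only by the tool drive_tool, never from a script. Its argument "targets" is a list of rows, each a list of 2 entries, a list of its own where there are three numbers: the shift along the tool's x, y, z each as a share of 500 mm, from -1 to 1, then the turn, a rotation vector about the tool's x, y, z each as a share of pi/2 rad, from -1 to 1. A call has 1 to 8 rows; each row is the pose to reach, as a shift and turn from the pose commanded when the call began, along the tool's axes at that moment; what a row does not reach only later rows make up. A row lasts 1/12 s, in which the tool goes at most 41.7 mm and 7.16 degrees, less where a joint would pass 70% of its speed; a pose out of reach is approached as far as the arm can. A call with a number of a shift or a turn outside -1 to 1 is refused whole. A call with a gripper value outside its range is refused whole. "jaw" is the closure, from -1 (fully open) to 1 (shut), so that 0 is half open, set as the call begins (left out, the last holds). The fingers move at their own pace and stop on an object; the grip force is fixed at half the most. Time passes only in rows, so rows that repeat a pose let the fingers close. It gives the time, the measured TCP pose, the force, the opening and the grip force at its end, in the units of the state.
- monitor.get_obs(): the state, without advancing time (a new reading comes with each control period).
- cams.read_camera(name): name is "scene" or "side" or "wrist"; returns the picture (480x640x3 uint8, blue, green, red); there is no depth.
- cams.camera_info(name): a dict with "fx", "fy", "cx", "cy" (pixels), "extrinsics" (4x4, takes a point from camera to world coordinates). Camera axes: x right, y down, z forward; pixel columns grow to the right and rows downward; lengths in m; the calibration is good to about 2 mm. A picture is of the moment at which its call begins: read the wrist's pose just before it. camera_info takes no time and is no camera call; for the wrist camera it gives the pose at the moment of the call.
- job.hand_in(): hands the job in; it is judged then, once.
Trained networks look in the newest picture that a camera, given by its name, has taken for a name from the list of things; names that differ only in an ending like _2 or _b are one class to them, and where a whole thing is asked for, a point or a joint stands for the part that bears it (a point fixed in the world has none). Each returns a list of dicts, best first, with "confidence" (0 to 1); they miss things now and then, are a little off and sometimes report something else, mostly with a low value. They report only what shows in the picture. A call takes as long as a camera call. They do not tell look-alikes from the thing itself.
- spotter.search_frame(camera, name): "rect" ([left, top, right, bottom] in pixels, round what is visible of it).
- spotter.silhouettes(camera, name): "pixels" (480x640 bool, what is visible of it) and "rect" ([left, top, right, bottom] in pixels, round what is visible of it).
- spotter.landmark_of(camera, name): "centre" ([row, column] in pixels: a listed point, or the origin of a listed thing).
The state is a dict: "clock": time; "joints": joint angles; "qd": joint speeds; "joint_efforts": joint torques, N m; "eef_pos": TCP position; "orientation": TCP orientation; "wrist_force": force on the tool from outside, world axes, zero at the start; "wrist_torque": the same for the moment, N m; "width": opening from 0.0 (shut) to 1.0 (fully open); "grip_force": force on a finger pad.
Only numpy, scipy, OpenCV 4.12 (cv2) and the standard library are available. Lean on these libraries where they do the work, as an engineer would, in place of code of your own. Each camera call takes 0.05 s, during which the arm holds its last target. There are 200 camera calls.

## Working session

There is one attempt and no reset: what is moved stays moved. The work goes in short steps, Python scripts to look and compute and a tool call to move; the robot and the scene stay as the last step left them, time stands still between calls to the robot, and variables do not carry over. Pictures are saved under pics/ and viewed, at most 10 in all, crops included, and the job is handed in when it is done.

Besides the shell and the picture viewer there is one more tool, called after "Request:" as name(argument=value, ...), one argument or row to a line, values as JSON. drive_tool: Moves the arm, as the interface text tells. Shift numbers are shares of 500 mm and turn numbers shares of pi/2 rad, none past 1 either way. Its arguments: {"type":"object","properties":{"targets":{"type":"array"},"jaw":{"type":"number"}},"required":["targets"]}

```bash
ls; mkdir -p pics; python3 - <<'E'
from workcell import monitor,cams,spotter,robot
import cv2,numpy as np
o=monitor.get_obs();print({k:np.round(v,3) for k,v in o.items()});print(robot.grasp_offset)
ims=[]
for c in ["scene","side","wrist"]:
    im=cams.read_camera(c);cv2.imwrite(f"pics/{c}0.png",im)
    i=cams.camera_info(c);print(c,i["fx"],i["fy"],i["cx"],i["cy"],np.round(i["extrinsics"],4).tolist())
    for n in ["holder","rail","lock_grip","slot_mouth","tongue_tip"]:
        print(n,[(np.round(d["centre"]).tolist(),round(d["confidence"],2)) for d in spotter.landmark_of(c,n)])
E
```

```text
pics
{'clock': np.float64(0.0), 'joints': array([-0.085,  0.131,  1.489,  0.   ,  1.523, -0.085]), 'qd': array([-0.   , -0.002, -0.   , -0.001, -0.001, -0.001]), 'joint_efforts': array([-2.0000e-03, -5.6940e+01, -5.0056e+01, -0.0000e+00,  1.4000e-02,
        0.0000e+00]), 'eef_pos': array([0.599, 0.   , 0.23 ]), 'orientation': array([ 0.707,  0.707, -0.001, -0.001]), 'wrist_force': array([ 0.059, -0.064,  0.02 ]), 'wrist_torque': array([-0.042, -0.007,  0.015]), 'grip_force': np.float64(0.0), 'width': np.float64(0.998)}
0.0187
scene 546.8291377599821 546.8291377599821 318.82080743905067 241.45917487852702 [[0.8196, 0.4438, -0.3622, 0.9358], [0.5727, -0.6204, 0.5358, -0.7374], [0.0131, -0.6467, -0.7627, 1.0555], [0.0, 0.0, 0.0, 1.0]]
holder [([209.0, 350.0], 0.87), ([317.0, 346.0], 0.72), ([200.0, 306.0], 0.63)]
rail [([319.0, 344.0], 0.97)]
lock_grip [([294.0, 363.0], 0.73), ([169.0, 441.0], 0.27)]
slot_mouth [([317.0, 342.0], 0.87), ([211.0, 348.0], 0.59), ([318.0, 343.0], 0.57), ([394.0, 214.0], 0.35)]
tongue_tip [([191.0, 327.0], 0.56)]
side 534.9355448391963 534.9355448391963 320
[... 186 characters left out ...]
.89), ([209.0, 270.0], 0.74), ([302.0, 298.0], 0.55)]
rail [([212.0, 288.0], 0.79), ([283.0, 215.0], 0.44)]
lock_grip []
slot_mouth [([210.0, 292.0], 0.63), ([240.0, 339.0], 0.43)]
tongue_tip [([314.0, 328.0], 0.78), ([285.0, 278.0], 0.69)]
wrist 388.09653807766296 388.09653807766296 318.7053674919478 233.66687503003212 [[1.0, 0.0003, -0.0009, 0.6], [0.0, -0.9627, -0.2707, 0.0682], [-0.0009, 0.2707, -0.9627, 0.3744], [0.0, 0.0, 0.0, 1.0]]
holder [([47.0, 128.0], 0.82), ([90.0, 13.0], 0.64)]
rail [([338.0, 330.0], 0.76)]
lock_grip [([320.0, 352.0], 0.59)]
slot_mouth [([345.0, 330.0], 0.56)]
tongue_tip [([76.0, 211.0], 0.61), ([8.0, 360.0], 0.55), ([342.0, 327.0], 0.52), ([48.0, 130.0], 0.44)]
```

View pics/scene0.png

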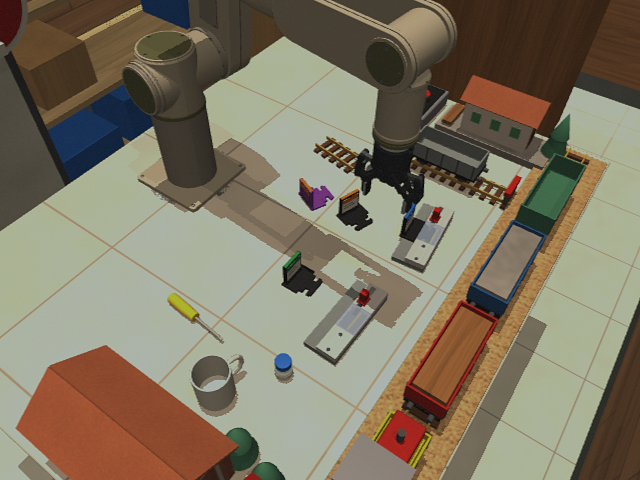

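View pics/side0.png

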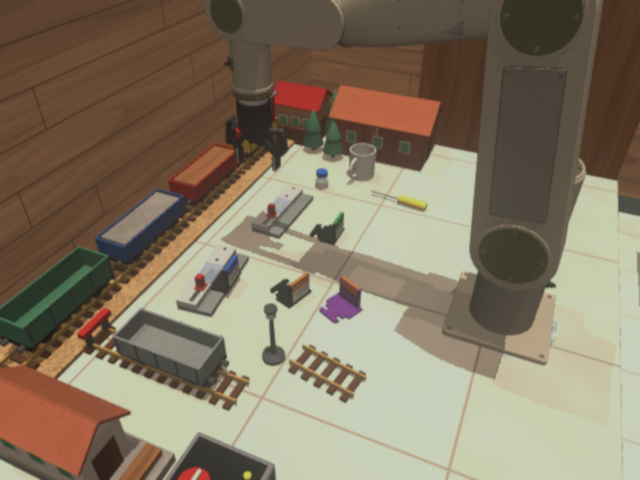

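View pics/wrist0.png

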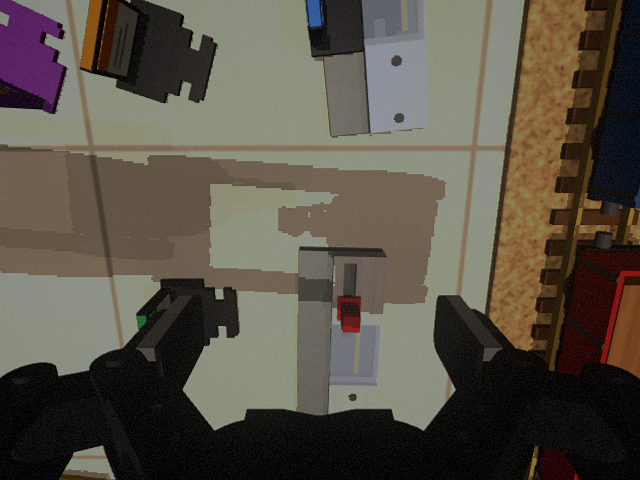

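Candidates for the holder in the scene picture:
- Black with an orange band at (350,209). This one fits the description.
- Purple with an orange label at (318,193). It is ruled out.
- Black with a green band at (297,272), the spare.
- Blue band at (410,220), in the fitted rail.

The empty rail is at (345,318), with its red grip at (363,296). Next is a close crop to check the holder, plus rough positions.

```bash
cat > h.py <<'E'
from workcell import monitor,cams,spotter,robot,job
import cv2,numpy as np
def hit(info,u,v,z):
    E=np.array(info["extrinsics"]);d=E[:3,:3]@np.array([(u-info["cx"])/info["fx"],(v-info["cy"])/info["fy"],1.])
    return E[:3,3]+d*(z-E[2,3])/d[2]
def proj(info,P):
    E=np.array(info["extrinsics"]);q=(np.atleast_2d(P)-E[:3,3])@E[:3,:3]
    return np.c_[q[:,0]/q[:,2]*info["fx"]+info["cx"],q[:,1]/q[:,2]*info["fy"]+info["cy"]]
E
python3 - <<'E'
from h import *
i=cams.camera_info("wrist")
for n,u,v,z in [("apron+yfront",300,248,.014),("lipfront +y",331,248,.029),("back+y",384,250,.029),("lipfront far",330,384,.029),("griptop",350,302,.064),("tip1",215,40,.006),("tip2",197,101,.006),("sh?",166,101,.006),("lm rail",330,338,0),("lm lock",352,320,.054),("slotm",330,345,.014),("holder",128,47,0),("tip",211,76,0)]:
    print(n,np.round(hit(i,u,v,z),4))
for c in ("scene","side"):
    i=cams.camera_info(c)
    for n,u,v,z in ([("holder",350,209,0),("rail",344,319,0),("lock",363,294,.054)] if c=="scene" else [("holder",298,302,0),("tip",278,285,0),("rail",288,212,0)]): print(c,n,np.round(hit(i,u,v,z),4))
a=cv2.imread("pics/scene0.png")[165:245,290:390];b=cv2.imread("pics/wrist0.png")[0:140,0:240]
b=cv2.resize(b,None,fx=2.5,fy=2.5,interpolation=2);a=cv2.resize(a,None,fx=2,fy=2,interpolation=2)
out=np.zeros((350,800,3),np.uint8);out[:,:600]=b;out[:160,600:]=a;cv2.imwrite("pics/crop1.png",out)
E
```

```text
apron+yfront [ 0.5815 -0.0476  0.014 ]
lipfront +y [ 0.6112 -0.0428  0.029 ]
back+y [ 0.6608 -0.0447  0.029 ]
lipfront far [ 0.6114 -0.1909  0.029 ]
griptop [ 0.6271 -0.0811  0.064 ]
tip1 [0.51   0.1386 0.006 ]
tip2 [0.4902 0.0886 0.006 ]
sh? [0.4623 0.0886 0.006 ]
lm rail [ 0.6119 -0.1545  0.    ]
lm lock [ 0.6302 -0.1039  0.054 ]
slotm [ 0.6116 -0.1545  0.014 ]
holder [0.4313 0.1341 0.    ]
tip [0.5028 0.1103 0.    ]
scene holder [0.4371 0.1457 0.    ]
scene rail [ 0.6124 -0.1511  0.    ]
scene lock [ 0.6277 -0.1021  0.054 ]
side holder [0.4335 0.1445 0.    ]
side tip [0.5017 0.1117 0.    ]
side rail [ 0.6146 -0.1723  0.    ]
```

View pics/crop1.png

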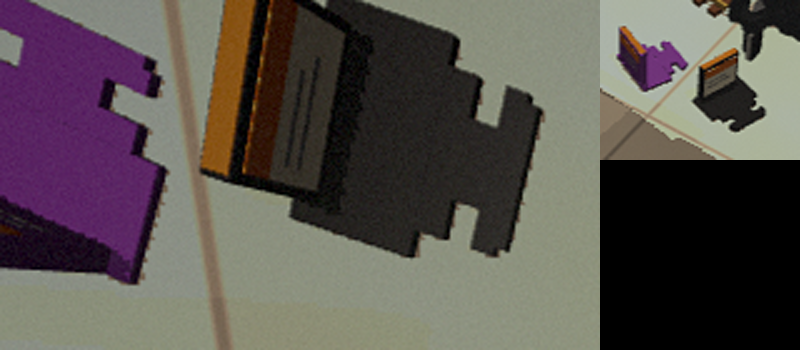

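The crop confirms the choice: black holder, orange band on top at crop (225,90), tongue pointing to the right. The purple one lies to its left. I'll do the lock first, with closed fingers pushing from the grip's -y side.

Request:
drive_tool(
  targets=[
    [[-0.15, 0.03, 0.1], [0, 0, 0]],
    [[-0.27, 0.058, 0.2], [0, 0, 0]],
    [[-0.27, 0.058, 0.2], [0, 0, 0]],
    [[-0.27, 0.058, 0.2], [0, 0, 0]],
    [[-0.27, 0.058, 0.2], [0, 0, 0]],
    [[-0.27, 0.058, 0.2], [0, 0, 0]],
    [[-0.27, 0.058, 0.2], [0, 0, 0]],
  ],
  jaw=1,
)

```text
clock: 1.48
eef_pos: [0.6289, -0.1349, 0.1312]
orientation: [0.707, 0.707, 0.0, -0.0]
wrist_force: [0.4, 0.1, -1.2]
width: 0.003
grip_force: 0.0
```

```bash
python3 - <<'E'
from h import *
im=cams.read_camera("wrist");cv2.imwrite("pics/w1.png",im);i=cams.camera_info("wrist");print(np.round(i["extrinsics"],3).tolist())
for n,z in [("rail",0),("lock_grip",.054),("slot_mouth",.014)]:
    for d in spotter.landmark_of("wrist",n): print(n,d["centre"],d["confidence"],np.round(hit(i,d["centre"][1],d["centre"][0],z),4))
E
```

```text
[[1.0, 0.0, 0.0, 0.629], [0.0, -0.963, -0.271, -0.066], [0.0, 0.271, -0.963, 0.275], [0.0, 0.0, 0.0, 1.0]]
rail [248.1, 296.0] 0.62 [ 0.6126 -0.1548 -0.    ]
lock_grip [189.8, 320.0] 0.74 [ 0.6302 -0.1022  0.054 ]
slot_mouth [252.3, 292.9] 0.76 [ 0.6112 -0.1534  0.014 ]
```

View pics/w1.png

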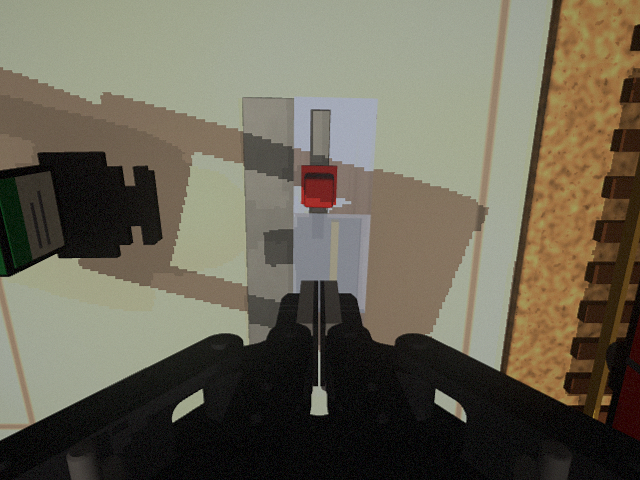

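The view shows the red grip at (319,187), in front of the closed fingers at (319,285), with its slot free upward (+y). I'll go down and push along +y.

Request:
drive_tool(
  targets=[
    [[0, 0, 0.08], [0, 0, 0]],
    [[0, 0, 0.15], [0, 0, 0]],
    [[0, 0, 0.178], [0, 0, 0]],
    [[0, 0, 0.178], [0, 0, 0]],
    [[0.02, 0, 0.178], [0, 0, 0]],
    [[0.04, 0, 0.178], [0, 0, 0]],
    [[0.06, 0, 0.178], [0, 0, 0]],
    [[0.07, 0, 0.178], [0, 0, 0]],
  ],
)

```text
clock: 2.35
eef_pos: [0.631, -0.0986, 0.045]
orientation: [0.707, 0.707, 0.001, 0.002]
wrist_force: [0.9, -2.7, 1.0]
width: 0.002
grip_force: 1.1
```

Request:
drive_tool(
  targets=[
    [[0.008, 0, 0], [0, 0, 0]],
    [[0.016, 0, 0], [0, 0, 0]],
    [[0.021, 0, 0], [0, 0, 0]],
    [[0.021, 0, 0], [0, 0, 0]],
  ],
)

```text
clock: 2.68
eef_pos: [0.6296, -0.0894, 0.0431]
orientation: [0.707, 0.707, 0.0, 0.001]
wrist_force: [0.4, -0.9, 0.7]
width: 0.001
grip_force: 0.4
```

Request:
drive_tool(
  targets=[
    [[0.006, 0, 0], [0, 0, 0]],
    [[0.012, 0, 0], [0, 0, 0]],
    [[0.012, 0, 0], [0, 0, 0]],
    [[0.012, 0, 0], [0, 0, 0]],
  ],
)

```text
clock: 3.02
eef_pos: [0.6295, -0.0886, 0.0431]
orientation: [0.708, 0.706, -0.002, 0.003]
wrist_force: [0.0, -20.9, 1.4]
width: -0.002
grip_force: 10.7
```

The force rose to 21 N at the stop, so the lock is at its end. I'll retreat upward, move to just before the holder turned about -21.6°, and verify the lock from there.

Request:
drive_tool(
  targets=[
    [[-0.02, 0, 0], [0, 0, 0]],
    [[-0.02, 0, -0.08], [0, 0, 0]],
    [[-0.02, 0, -0.16], [0, 0, 0]],
    [[-0.02, 0, -0.24], [0, 0, 0]],
    [[-0.02, 0, -0.3], [0, 0, 0]],
    [[-0.02, 0, -0.3], [0, 0, 0]],
  ],
)

```text
clock: 3.52
eef_pos: [0.6327, -0.0941, 0.2013]
orientation: [0.707, 0.707, 0.003, 0.005]
wrist_force: [0.8, -0.5, 1.1]
width: 0.001
grip_force: 0.0
```

```bash
python3 - <<'E'
from h import *
im=cams.read_camera("wrist");cv2.imwrite("pics/w2.png",im);i=cams.camera_info("wrist")
np.save("pics/w2E.npy",i["extrinsics"])
for n,z in [("rail",0),("lock_grip",.054),("slot_mouth",.014)]:
    for d in spotter.landmark_of("wrist",n): print(n,d["centre"],d["confidence"],np.round(hit(i,d["centre"][1],d["centre"][0],z),4))
E
```

```text
rail [268.2, 288.9] 0.65 [ 0.6049 -0.1551  0.    ]
lock_grip [187.5, 313.3] 0.82 [ 0.6284 -0.0708  0.054 ]
slot_mouth [231.9, 109.0] 0.37 [ 0.4503 -0.1157  0.014 ]
```

View pics/w2.png

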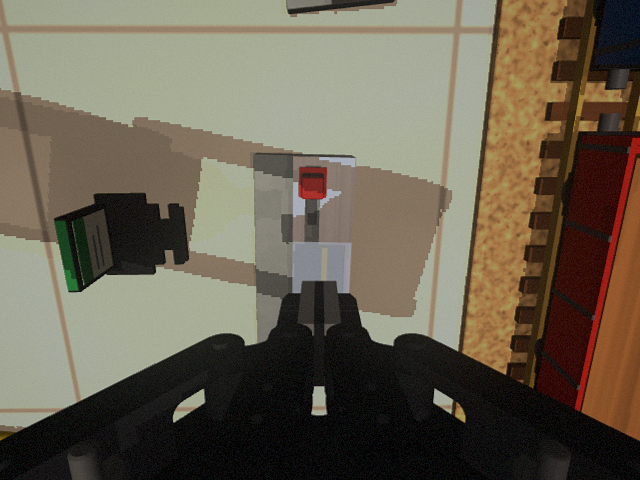

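Lock grip now at (313,187) near the rail's +y end, so it's open. On to the holder.

Request:
drive_tool(
  targets=[
    [[0.06, -0.06, -0.03], [0, 0, 0.08]],
    [[0.12, -0.12, -0.07], [0, 0, 0.16]],
    [[0.18, -0.18, -0.07], [0, 0, 0.24]],
    [[0.24, -0.24, -0.07], [0, 0, 0.24]],
    [[0.3, -0.3, -0.07], [0, 0, 0.24]],
    [[0.36, -0.358, -0.07], [0, 0, 0.24]],
    [[0.36, -0.358, -0.07], [0, 0, 0.24]],
    [[0.36, -0.358, -0.07], [0, 0, 0.24]],
  ],
  jaw=0.2,
)

```text
clock: 4.38
eef_pos: [0.4472, 0.0885, 0.2252]
orientation: [0.826, 0.563, -0.001, -0.001]
wrist_force: [0.7, 0.2, 1.0]
width: 0.4
grip_force: 0.0
```

Request:
drive_tool(
  targets=[
    [[0, 0, 0], [0, 0, 0]],
    [[0, 0, 0], [0, 0, 0]],
    [[0, 0, 0], [0, 0, 0]],
  ],
)

```text
clock: 4.63
eef_pos: [0.4505, 0.0856, 0.2266]
orientation: [0.827, 0.562, -0.001, -0.0]
wrist_force: [0.7, 0.1, 0.0]
width: 0.403
grip_force: 0.0
```

```bash
python3 - <<'E'
from h import *
i=cams.camera_info("wrist");im=cams.read_camera("wrist");cv2.imwrite("pics/w3.png",im)
np.save("pics/w3E.npy",i["extrinsics"]);print(np.round(i["extrinsics"],4).tolist())
s=cams.read_camera("scene");k=cams.camera_info("scene")
for d in spotter.landmark_of("scene","lock_grip"): print(d["centre"],d["confidence"],np.round(hit(k,d["centre"][1],d["centre"][0],.054),4))
cv2.imwrite("pics/s3.png",s)
E
```

```text
[[0.9293, -0.3548, -0.1021, 0.476], [-0.3692, -0.8945, -0.2519, 0.149], [-0.002, 0.2718, -0.9623, 0.3696], [0.0, 0.0, 0.0, 1.0]]
[285.0, 372.1] 0.61 [ 0.6314 -0.0693  0.054 ]
```

View pics/w3.png

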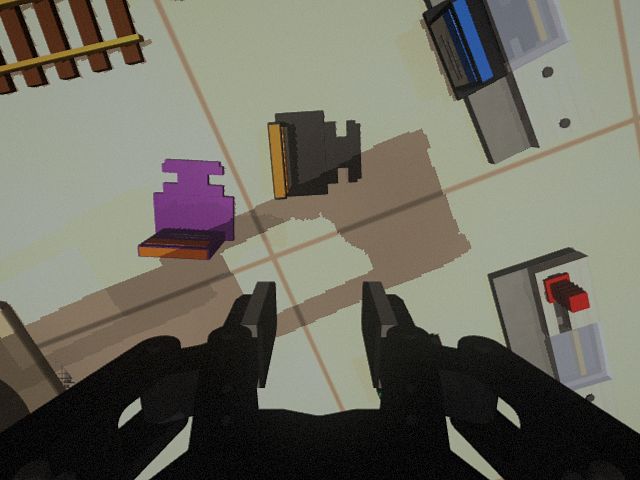

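The holder is at (300,155), pointing right in the tool frame, so the yaw is about right. The purple one at (190,210) is clear of it. I'll fit the pose to the silhouette.

```bash
cat >> h.py <<'E'
from scipy.optimize import minimize
H=[(-5,5,-30,30,0,62),(-5,39,-38,38,0,6),(39,49,-28,28,0,6),(49,59,-18,18,0,6),(59,67,-28,28,0,6),(67,71,-25,25,0,6)]
R=[(-34,50,-105,105,0,14),(0,50,-105,105,14,29)]
def corners(b): return np.array([[x,y,z] for x in b[:2] for y in b[2:4] for z in b[4:]])/1000.
def render(info,boxes,p,z0=0.,s=4):
    c,sn=np.cos(p[2]),np.sin(p[2]);m=np.zeros((480*s,640*s),np.uint8)
    for b in boxes:
        q=corners(b);P=np.c_[p[0]+c*q[:,0]-sn*q[:,1],p[1]+sn*q[:,0]+c*q[:,1],q[:,2]+z0]
        cv2.fillConvexPoly(m,cv2.convexHull(np.round((proj(info,P)+.5)*s).astype(np.int32)),255)
    return cv2.resize(m,(640,480),interpolation=cv2.INTER_AREA)/255.
def fit(info,boxes,mask,p0,z0=0.,valid=None):
    v=np.ones(mask.shape) if valid is None else valid
    f=lambda d:np.sum(np.abs(render(info,boxes,p0+d*[.001,.001,.01],z0)-mask)*v)
    r=minimize(f,np.zeros(3),method="Nelder-Mead",options=dict(initial_simplex=[[0,0,0],[4,0,0],[0,4,0],[0,0,4]],xatol=.05,fatol=.5))
    return p0+r.x*[.001,.001,.01],r.fun,mask.sum()
E
python3 - <<'E'
from h import *
i=cams.camera_info("wrist");im=cams.read_camera("wrist")
for d in spotter.silhouettes("wrist","holder"):
    print(d["rect"],d["confidence"])
    if abs(d["rect"][0]-268)<15:
        p,e,n=fit(i,H,d["pixels"].astype(float),np.array([.434,.14,-.377]));print("holder",np.round(p,4),np.degrees(p[2]),e,n)
        T=np.eye(4);o=monitor.get_obs();from scipy.spatial.transform import Rotation as Ro
        Rt=Ro.from_quat(o["orientation"]).as_matrix();print("grasp delta tool",Rt.T@(np.array([p[0],p[1],.03])-o["eef_pos"]),"yaw err",np.degrees(np.arctan2(Rt[1,1],Rt[0,1])),o["eef_pos"])
E
```

```text
[265.1, 110.6, 361.0, 201.7] 0.76
holder [ 0.4345  0.1355 -0.3197] -18.318502335951624 277.9843137254902 6448.0
grasp delta tool [ 0.04017623 -0.03291171  0.19710575] yaw err -21.659021546646624 [0.45032548 0.08598572 0.22710246]
[138.9, 158.9, 234.8, 260.6] 0.76
```

Request:
drive_tool(
  targets=[
    [[0.04, -0.033, 0.04], [0, 0, -0.037]],
    [[0.08, -0.066, 0.1], [0, 0, -0.037]],
    [[0.08, -0.066, 0.17], [0, 0, -0.037]],
    [[0.08, -0.066, 0.22], [0, 0, -0.037]],
    [[0.08, -0.066, 0.22], [0, 0, -0.037]],
    [[0.08, -0.066, 0.22], [0, 0, -0.037]],
  ],
  jaw=0,
)

```text
clock: 5.38
eef_pos: [0.4329, 0.1355, 0.1163]
orientation: [0.81, 0.586, -0.002, -0.001]
wrist_force: [0.4, -0.4, 0.8]
width: 0.497
grip_force: 0.0
```

```bash
python3 - <<'E'
from h import *
from scipy.spatial.transform import Rotation as Ro
i=cams.camera_info("wrist");im=cams.read_camera("wrist");cv2.imwrite("pics/w4.png",im)
o=monitor.get_obs();Rt=Ro.from_quat(o["orientation"]).as_matrix();print(o["eef_pos"],np.degrees(np.arctan2(Rt[1,1],Rt[0,1])))
m=cv2.inRange(cv2.cvtColor(im,cv2.COLOR_BGR2HSV),(8,120,60),(25,255,255));n,l,s,c=cv2.connectedComponentsWithStats(m)
for k in range(1,n):
    if s[k,4]>80: print(s[k],c[k])
for d in spotter.silhouettes("wrist","holder"):
    print(d["rect"],d["confidence"])
    p,e,nn=fit(i,H,d["pixels"].astype(float),np.array([.4345,.1355,-.32]),valid=(np.arange(480)<d["rect"][3]-3)[:,None]*np.ones((1,640)))
    print(np.round(p,4),e,nn,Rt.T@(np.array([p[0],p[1],.026])-o["eef_pos"]))
E
```

```text
[0.43451286 0.13571147 0.11827878] -18.292109037214907
[   0    0  134   84 5063] [59.94647442 41.79063796]
[105  67  28  26 520] [118.64807692  79.77692308]
[ 57  75  28  26 494] [70.99595142 87.79554656]
[ 10  83  29  25 483] [23.69772257 95.35817805]
[ 315  205   16  100 1589] [322.51415985 254.21082442]
[312 206   2  70 121] [312.57024793 237.17355372]
[332 206   3  91 175] [332.54285714 246.06857143]
[163 342  26   8 107] [172.40186916 345.14018692]
[311.6, 170.9, 429.8, 307.8] 0.93
[ 0.4346  0.1355 -0.3173] 383.32941176470587 11211.0 [-1.62122882e-04  8.16857761e-05  9.22787891e-02]
[130.7, 219.9, 251.3, 347.5] 0.65
[ 0.5147 -0.0341 -0.5595] 9225.0 9309.0 [-0.13607685  0.12943465  0.09229176]
```

View pics/w4.png

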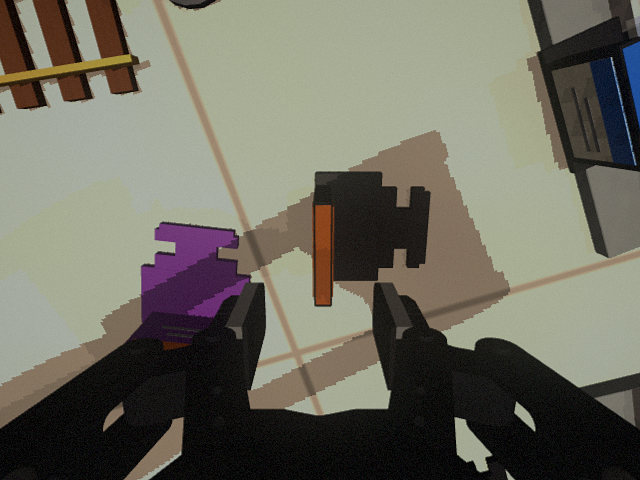

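The plate top at (323,255) sits centred between the fingers at 264 and 373. The left finger is near the purple piece, so I'll narrow the jaw, descend and grip.

Request:
drive_tool(
  targets=[
    [[0, 0, 0], [0, 0, 0]],
    [[0, 0, 0], [0, 0, 0]],
    [[0, 0, 0.06], [0, 0, 0]],
    [[0, 0, 0.12], [0, 0, 0]],
    [[0, 0, 0.16], [0, 0, 0]],
    [[0, 0, 0.184], [0, 0, 0]],
    [[0, 0, 0.184], [0, 0, 0]],
    [[0, 0, 0.184], [0, 0, 0]],
  ],
  jaw=0.4,
)

```text
clock: 6.15
eef_pos: [0.4343, 0.1358, 0.0258]
orientation: [0.81, 0.586, -0.0, -0.0]
wrist_force: [-0.3, -0.2, 0.2]
width: 0.303
grip_force: 0.0
```

Request:
drive_tool(
  targets=[
    [[0, 0, 0], [0, 0, 0]],
    [[0, 0, 0], [0, 0, 0]],
    [[0, 0, 0], [0, 0, 0]],
    [[0, 0, 0], [0, 0, 0]],
    [[0, 0, 0], [0, 0, 0]],
    [[0, 0, 0], [0, 0, 0]],
  ],
  jaw=1,
)

```text
clock: 6.65
eef_pos: [0.4358, 0.1362, 0.0272]
orientation: [0.81, 0.586, 0.002, 0.001]
wrist_force: [-0.2, -0.3, 7.8]
width: 0.11
grip_force: 59.4
```

Gripped (9.4 mm at 59 N). I'll lift, then carry it to the front of the rail.

Request:
drive_tool(
  targets=[
    [[0, 0, -0.06], [0, 0, 0]],
    [[0, 0, -0.14], [0, 0, 0]],
    [[0, 0, -0.22], [0, 0, 0]],
    [[0, 0, -0.26], [0, 0, 0]],
    [[0, 0, -0.26], [0, 0, 0]],
  ],
)

```text
clock: 7.07
eef_pos: [0.4379, 0.1367, 0.1624]
orientation: [0.81, 0.586, 0.005, 0.002]
wrist_force: [0.2, 0.2, 0.0]
width: 0.107
grip_force: 58.5
```

Request:
drive_tool(
  targets=[
    [[-0.06, 0.045, 0], [0, 0, -0.04]],
    [[-0.12, 0.09, 0], [0, 0, -0.08]],
    [[-0.18, 0.135, 0], [0, 0, -0.12]],
    [[-0.24, 0.18, 0], [0, 0, -0.16]],
    [[-0.3, 0.225, 0], [0, 0, -0.198]],
    [[-0.36, 0.27, 0], [0, 0, -0.198]],
    [[-0.43, 0.32, 0], [0, 0, -0.198]],
    [[-0.486, 0.361, 0], [0, 0, -0.198]],
  ],
)

```text
clock: 7.73
eef_pos: [0.5293, -0.1539, 0.1547]
orientation: [0.71, 0.704, -0.0, -0.0]
wrist_force: [-0.3, 0.0, -0.3]
width: 0.108
grip_force: 58.6
```

Request:
drive_tool(
  targets=[
    [[0, 0, 0], [0, 0, 0]],
    [[0, 0, 0], [0, 0, 0]],
    [[0, 0, 0], [0, 0, 0]],
    [[0, 0, 0], [0, 0, 0]],
  ],
)

```text
clock: 8.07
eef_pos: [0.5288, -0.1503, 0.1548]
orientation: [0.71, 0.705, -0.0, -0.001]
wrist_force: [-0.1, -0.1, -0.8]
width: 0.109
grip_force: 58.7
```

```bash
python3 - <<'E'
from h import *
from scipy.spatial.transform import Rotation as Ro
o=monitor.get_obs();i=cams.camera_info("wrist");im=cams.read_camera("wrist");cv2.imwrite("pics/w5.png",im);np.save("pics/w5E.npy",i["extrinsics"])
Rt=Ro.from_quat(o["orientation"]).as_matrix();print(o["eef_pos"],o["width"],np.degrees(np.arctan2(Rt[1,1],Rt[0,1])),Rt[:,2])
for n,z in [("rail",0),("lock_grip",.054),("slot_mouth",.014),("tongue_tip",o["eef_pos"][2]-.026),("holder",o["eef_pos"][2]-.026)]:
    for d in spotter.landmark_of("wrist",n): print(n,d["centre"],round(d["confidence"],2),np.round(hit(i,d["centre"][1],d["centre"][0],z),4))
E
```

```text
[ 0.52879946 -0.15032735  0.15481672] 0.10861567859592217 -0.40256491973493924 [-8.04541177e-04  7.28319752e-04 -9.99999411e-01]
rail [223.7, 427.8] 0.74 [ 0.6147 -0.1581  0.    ]
lock_grip [107.3, 489.1] 0.76 [ 0.6309 -0.0728  0.054 ]
lock_grip [222.0, 426.1] 0.52 [ 0.598  -0.1432  0.054 ]
lock_grip [279.8, 472.7] 0.27 [ 0.6322 -0.1836  0.054 ]
slot_mouth [224.5, 427.0] 0.56 [ 0.6101 -0.1552  0.014 ]
tongue_tip [279.4, 474.2] 0.57 [ 0.6014 -0.1523  0.1288]
holder [279.8, 317.9] 0.56 [ 0.5283 -0.152   0.1288]
```

View pics/w5.png

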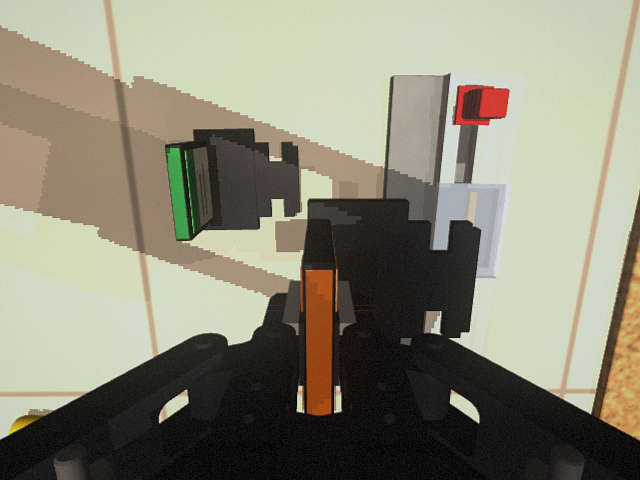

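The holder is gripped squarely and its tongue tip at (474,280) reaches over the apron. The clear window is at (440–505, 184–277) and the lock grip at (480,105), open. I'll fit the rail pose from its edges.

```bash
python3 - <<'E'
from h import *
i=cams.camera_info("wrist")
im=cv2.imread("pics/w5.png")
g=cv2.cvtColor(im,cv2.COLOR_BGR2GRAY).astype(int)
for r in range(85,185,14): print(r,[ (c,g[r,c]) for c in range(380,396)][::2],[(c,g[r,c]) for c in range(434,456,2)])
def cand(E,pts):
    j=dict(i);j["extrinsics"]=E
    for n,u,v,z in pts: print(n,np.round(hit(j,u,v,z),4))
cand(np.load("pics/w5E.npy"),[("apron+y",391,76,.014),("lip+y",450,73,.029),("win TL29",441,184,.029),("win TR29",506,184,.029),("win BR29",496,278,.029)])
print("w1");E=np.array([[1,0,0,.629],[0,-.963,-.271,-.066],[0,.271,-.963,.275],[0,0,0,1.]])
cand(E,[("apron+y",243,98,.014),("lip+y",294,98,.029),("back+y",377,98,.029),("lip far",294,312,.029),("winTR",370,214,.029),("winTL",293,214,.029),("winBR",366,312,.029)])
# holder in hand
o=monitor.get_obs();d=[d for d in spotter.silhouettes("wrist","holder")]
for q in d: print(q["rect"],q["confidence"])
z0=o["eef_pos"][2]-.026
for q in d:
  if q["rect"][2]>440:
    v=np.zeros((480,640));v[150:345,360:500]=1
    print(fit(i,H,q["pixels"].astype(float),np.array([.5288,-.152,-.007]),z0,v))
    v=np.zeros((480,640));v[150:290,300:500]=1
    print(fit(i,H,q["pixels"].astype(float),np.array([.5288,-.152,-.007]),z0,v))
E
```

```text
85 [(380, np.int64(215)), (382, np.int64(211)), (384, np.int64(213)), (386, np.int64(212)), (388, np.int64(218)), (390, np.int64(94)), (392, np.int64(54)), (394, np.int64(171))] [(434, np.int64(154)), (436, np.int64(149)), (438, np.int64(151)), (440, np.int64(151)), (442, np.int64(121)), (444, np.int64(80)), (446, np.int64(87)), (448, np.int64(62)), (450, np.int64(215)), (452, np.int64(216)), (454, np.int64(214))]
99 [(380, np.int64(215)), (382, np.int64(214)), (384, np.int64(211)), (386, np.int64(215)), (388, np.int64(186)), (390, np.int64(60)), (392, np.int64(132)), (394, np.int64(169))] [(434, np.int64(151)), (436, np.int64(150)), (438, np.int64(149)), (440, np.int64(153)), (442, np.int64(81)), (444, np.int64(86)), (446, np.int64(79)), (448, np.int64(205)), (450, np.int64(215)), (452, np.int64(214)), (454, np.int64(214))]
113 [(380, np.int64(215)), (382, np.int64(212)), (384, np.int64(213)), (386, np.int64(215)), (388, np.int64(98)), (390, np.int64(58)), (392, np.int64(167)), (394, np.int64(168))] [(434, np.int64(149)), (436, np.int64(150)), (438, np.int64(147)), (440, np.int64(89
[... 2398 characters left out ...]
 0.6599 -0.1927  0.029 ]
w1
apron+y [ 0.5809 -0.0498  0.014 ]
lip+y [ 0.6142 -0.0507  0.029 ]
back+y [ 0.6639 -0.0507  0.029 ]
lip far [ 0.6118 -0.192   0.029 ]
winTR [ 0.6623 -0.122   0.029 ]
winTL [ 0.6123 -0.122   0.029 ]
winBR [ 0.662 -0.192  0.029]
[300.2, 198.0, 480.3, 415.4] 0.74
[456.3, 87.5, 508.3, 161.9] 0.64
(array([ 0.52865885, -0.15161085, -0.00306767]), np.float64(1291.4549019607844), np.float64(22088.0))
(array([ 0.52888206, -0.15197588,  0.00236366]), np.float64(412.14509803921567), np.float64(22088.0))
(array([ 0.4728    , -0.13866667,  0.14855556]), np.float64(141.0), np.float64(2368.0))
(array([ 0.5648    , -0.20266667,  0.08633333]), np.float64(141.0), np.float64(2368.0))
```

The rail comes out at x≈0.6135, y≈-0.156, yaw≈-0.6°. The lock at y -0.072 matches 85 mm from the middle, so it is fully open. The holder is at (0.5288,-0.152). I'll shift y by -4.3 mm and descend onto the apron.

Request:
drive_tool(
  targets=[
    [[-0.0086, 0, 0.05], [0, 0, 0.004]],
    [[-0.0086, 0, 0.1], [0, 0, 0.004]],
    [[-0.0086, 0, 0.15], [0, 0, 0.004]],
    [[-0.0086, 0, 0.2], [0, 0, 0.004]],
    [[-0.0086, 0, 0.22], [0, 0, 0.004]],
    [[-0.0086, 0, 0.225], [0, 0, 0.004]],
    [[-0.0086, 0, 0.225], [0, 0, 0.004]],
    [[-0.0086, 0, 0.225], [0, 0, 0.004]],
  ],
)

```text
clock: 9.08
eef_pos: [0.5298, -0.1559, 0.0436]
orientation: [0.712, 0.702, 0.0, 0.0]
wrist_force: [0.0, 0.4, -0.2]
width: 0.11
grip_force: 58.9
```

Request:
drive_tool(
  targets=[
    [[0, 0, 0.002], [0, 0, 0]],
    [[0, 0, 0.004], [0, 0, 0]],
    [[0, 0, 0.004], [0, 0, 0]],
    [[0, 0, 0.004], [0, 0, 0]],
  ],
)

```text
clock: 9.42
eef_pos: [0.5294, -0.1558, 0.0411]
orientation: [0.712, 0.702, 0.0, 0.0]
wrist_force: [0.4, -0.7, -0.2]
width: 0.108
grip_force: 58.9
```

Request:
drive_tool(
  targets=[
    [[0, 0, 0.002], [0, 0, 0]],
    [[0, 0, 0.004], [0, 0, 0]],
    [[0, 0, 0.004], [0, 0, 0]],
    [[0, 0, 0.004], [0, 0, 0]],
  ],
)

```text
clock: 9.75
eef_pos: [0.5298, -0.1561, 0.0408]
orientation: [0.712, 0.702, 0.0, 0.001]
wrist_force: [-9.0, 2.8, 16.2]
width: 0.113
grip_force: 61.1
```

```bash
python3 - <<'E'
from h import *
o=monitor.get_obs();i=cams.camera_info("wrist");im=cams.read_camera("wrist");cv2.imwrite("pics/w6.png",im);np.save("pics/w6E.npy",i["extrinsics"])
for q in spotter.silhouettes("wrist","holder"):
  print(q["rect"],q["confidence"],q["pixels"].sum())
  if q["rect"][0]>280:
    v=np.zeros((480,640));v[100:300,300:600]=1
    print(fit(i,H,q["pixels"].astype(float),np.array([.5292,-.156,-.008]),.0145,v))
for n,z in [("slot_mouth",.014),("rail",0),("lock_grip",.054)]:
    for d in spotter.landmark_of("wrist",n): print(n,d["centre"],round(d["confidence"],2),np.round(hit(i,d["centre"][1],d["centre"][0],z),4))
cv2.imwrite("pics/w6c.png",cv2.resize(im[40:340,270:640],None,fx=2,fy=2,interpolation=2))
E
```

```text
[294.8, 198.8, 483.4, 416.2] 0.79 21970
(array([ 0.52985858, -0.15747447, -0.00554786]), np.float64(718.2), np.float64(21970.0))
slot_mouth [268.2, 492.3] 0.7 [ 0.6108 -0.1535  0.014 ]
rail [261.3, 482.5] 0.74 [ 0.612  -0.1552  0.    ]
lock_grip [65.2, 639.0] 0.78 [ 0.6301 -0.0716  0.054 ]
```

View pics/w6c.png

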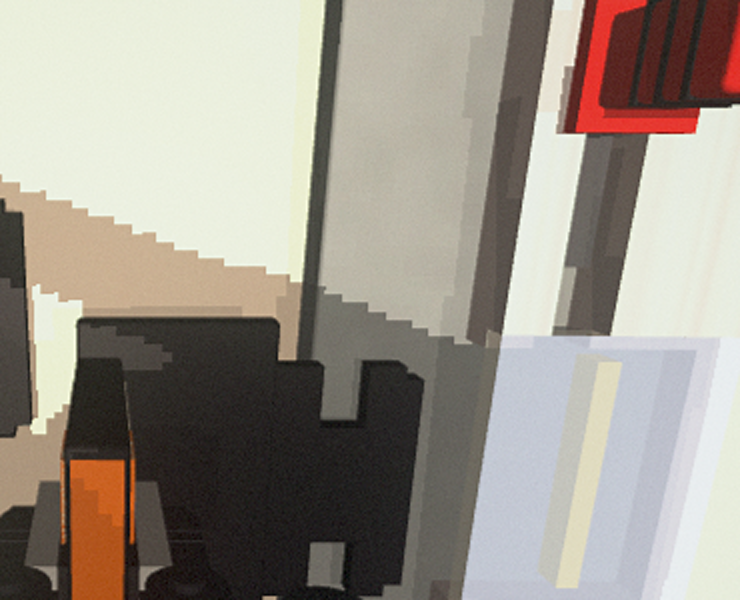

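Contact now at 16 N, tongue lying on the apron in front of the clear window. A quick numeric check of the lateral alignment within this picture.

```bash
python3 - <<'E'
from h import *
i=cams.camera_info("wrist");i["extrinsics"]=np.load("pics/w6E.npy")
f=lambda u,v,z:np.round(hit(i,270+u/2,40+v/2,z),4)
print("win TL",f(497,336,.029),"win TR",f(718,337,.029),"lip",f(552,0,.029))
print("tongue +y edge",f(300,360,.020),"tip corner",f(423,379,.020),f(402,590,.020),"foot",f(80,318,.020),f(279,318,.020))
print("strip",f(590,358,.0185),f(560,588,.0185))
E
```

```text
win TL [ 0.6115 -0.1217  0.029 ] win TR [ 0.6566 -0.1226  0.029 ] lip [ 0.6137 -0.0595  0.029 ]
tongue +y edge [ 0.5741 -0.1284  0.02  ] tip corner [ 0.6013 -0.1331  0.02  ] [ 0.6015 -0.1848  0.02  ] foot [ 0.5265 -0.1185  0.02  ] [ 0.5691 -0.1191  0.02  ]
strip [ 0.638  -0.1292  0.0185] [ 0.6398 -0.1857  0.0185]
```

Centres agree within 1 mm (rail -0.1567, holder -0.1565). I'll relieve the downward press and slide in.

Request:
drive_tool(
  targets=[
    [[0, 0, -0.003], [0, 0, 0]],
    [[0, 0.008, -0.003], [0, 0, 0]],
    [[0, 0.016, -0.003], [0, 0, 0]],
    [[0, 0.024, -0.003], [0, 0, 0]],
    [[0, 0.032, -0.003], [0, 0, 0]],
    [[0, 0.04, -0.003], [0, 0, 0]],
    [[0, 0.04, -0.003], [0, 0, 0]],
  ],
)

```text
clock: 10.58
eef_pos: [0.5492, -0.156, 0.0411]
orientation: [0.712, 0.702, -0.0, -0.001]
wrist_force: [-2.0, 3.4, 8.8]
width: 0.106
grip_force: 61.8
```

Request:
drive_tool(
  targets=[
    [[0, 0.007, 0], [0, 0, 0]],
    [[0, 0.014, 0], [0, 0, 0]],
    [[0, 0.021, 0], [0, 0, 0]],
    [[0, 0.028, 0], [0, 0, 0]],
    [[0, 0.028, 0], [0, 0, 0]],
  ],
)

```text
clock: 11.0
eef_pos: [0.5637, -0.1559, 0.0412]
orientation: [0.712, 0.702, 0.0, -0.0]
wrist_force: [-5.2, 3.2, 10.4]
width: 0.108
grip_force: 62.2
```

Request:
drive_tool(
  targets=[
    [[0, 0.006, -0.001], [0, 0, 0]],
    [[0, 0.012, -0.001], [0, 0, 0]],
    [[0, 0.016, -0.001], [0, 0, 0]],
    [[0, 0.016, -0.001], [0, 0, 0]],
  ],
)

```text
clock: 11.33
eef_pos: [0.5704, -0.1558, 0.0412]
orientation: [0.712, 0.702, -0.001, -0.001]
wrist_force: [-10.5, 3.9, 12.5]
width: 0.108
grip_force: 62.4
```

Request:
drive_tool(
  targets=[
    [[0, 0.003, 0], [0, 0, 0]],
    [[0, 0.006, 0], [0, 0, 0]],
    [[0, 0.006, 0], [0, 0, 0]],
    [[0, 0.006, 0], [0, 0, 0]],
  ],
)

```text
clock: 11.67
eef_pos: [0.5723, -0.1557, 0.0413]
orientation: [0.712, 0.702, -0.001, -0.002]
wrist_force: [-17.3, 4.9, 17.8]
width: 0.104
grip_force: 63.1
```

Request:
drive_tool(
  targets=[
    [[0, 0.003, -0.001], [0, 0, 0]],
    [[0, 0.005, -0.001], [0, 0, 0]],
    [[0, 0.005, -0.001], [0, 0, 0]],
    [[0, 0.005, -0.001], [0, 0, 0]],
  ],
)

```text
clock: 12.0
eef_pos: [0.5725, -0.1556, 0.0414]
orientation: [0.712, 0.702, -0.003, -0.004]
wrist_force: [-29.4, 6.1, 25.9]
width: 0.104
grip_force: 64.0
```

```bash
python3 - <<'E'
from h import *
o=monitor.get_obs();i=cams.camera_info("wrist");im=cams.read_camera("wrist");cv2.imwrite("pics/w7.png",im)
print(o["eef_pos"],o["orientation"],o["wrist_force"],o["wrist_torque"])
for q in spotter.silhouettes("wrist","holder"):
  print(q["rect"],q["confidence"],q["pixels"].sum())
g=cv2.cvtColor(im,cv2.COLOR_BGR2GRAY).astype(int)
for r in (205,212): print(r,g[r,300:520:3].tolist())
z=o["eef_pos"][2]
print("shoulder expected px", proj(i,[[.6125,-.12,.020],[.6125,-.12,.029]]))
E
```

```text
[ 0.57250385 -0.15559013  0.04144613] [ 0.71218464  0.70197408 -0.00270361 -0.00425771] [-29.44024862   6.08575585  25.88619905] [ 0.92431156  3.99655922 -0.31897593]
205 [207, 209, 212, 52, 70, 64, 65, 48, 42, 43, 43, 41, 41, 40, 42, 42, 40, 36, 39, 42, 37, 41, 36, 38, 36, 41, 32, 37, 36, 36, 37, 36, 39, 39, 34, 32, 31, 65, 64, 147, 149, 147, 144, 150, 144, 140, 142, 102, 86, 87, 86, 89, 89, 72, 67, 70, 72, 137, 140, 142, 154, 154, 157, 156, 152, 215, 213, 208, 213, 214, 212, 210, 213, 213]
212 [207, 210, 211, 44, 68, 66, 67, 66, 64, 63, 62, 67, 43, 37, 37, 37, 34, 36, 33, 38, 38, 39, 36, 38, 33, 33, 37, 36, 39, 35, 37, 38, 42, 32, 36, 39, 37, 59, 101, 190, 184, 185, 183, 184, 184, 185, 172, 174, 171, 172, 173, 172, 171, 162, 168, 186, 187, 186, 188, 185, 186, 187, 187, 187, 188, 185, 187, 184, 181, 181, 187, 184, 188, 186]
shoulder expected px [[411.43277871 202.12733374]
 [416.2786661  206.33450596]]
```

The holder has stopped: 0.2 mm of motion for 2.5 mm commanded, at 29 N. The shoulder pixel at 411 meets the lip with no gap. The moment suggests a slight yaw and pitch bias, so I'll trim that while keeping it pressed.

Request:
drive_tool(
  targets=[
    [[0.001, 0, -0.001], [-0.003, 0, 0.003]],
    [[0.001, 0, -0.001], [-0.005, 0, 0.006]],
    [[0.001, 0, -0.001], [-0.005, 0, 0.006]],
    [[0.001, 0, -0.001], [-0.005, 0, 0.006]],
  ],
)

```text
clock: 12.43
eef_pos: [0.5726, -0.1553, 0.0412]
orientation: [0.715, 0.699, 0.0, -0.001]
wrist_force: [-23.2, 3.8, 19.5]
width: 0.106
grip_force: 63.4
```

```bash
python3 - <<'E'
from h import *
for k in range(2):
    cams.read_camera("side");o=monitor.get_obs();print(o["eef_pos"],o["orientation"],o["wrist_force"],o["wrist_torque"])
E
```

```text
[ 0.57263292 -0.15534675  0.04124868] [ 7.15399773e-01  6.98714477e-01  4.13078177e-05 -1.11447695e-03] [-23.95209612   3.066595    19.14230291] [0.51938898 3.70036508 0.01570906]
[ 0.57262735 -0.15535264  0.0412376 ] [ 7.15381610e-01  6.98733041e-01  5.32289612e-06 -1.13533103e-03] [-24.09124573   3.48681235  18.4324169 ] [ 0.47939395  3.66854937 -0.05364196]
```

The moment about z is now about 0, so both shoulders bear evenly. It is held at 24 N, well over the 4 N spring, with the grip still closed. Handing in.

```bash
python3 -c "
from workcell import job
print(job.hand_in())"
```

```text
the job is handed in; nothing more can be done
None
```

I slid the lock to its open end stop, then pushed the orange-band holder in until it stopped at the rail; the arm is still gripping it and pressing at about 24 N. The force balance suggests both shoulders are seated, but the camera view I checked covers only the left one.

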